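Level the small shelf and keep the spirit level pressed

ROBOT

A 6-joint arm with a two-finger parallel gripper is mounted at the origin on the work surface. World frame = base frame: x ahead of the robot, y to its left, z up, the work surface at z = 0. Lengths are in m, angles in degrees, forces in N, time in s.
With the tool pointing down it reaches from about 0.375 to 0.75 m from the base axis. Payload 9 kg.
Tool frame: the origin (TCP) lies where the fingers leave the gripper's body, on its centre line; the fingertips stand 73 mm ahead of it and the grasp point (between the pads) lies 54 mm ahead of it (robot.tip_reach is the distance from the TCP to the fingertips, in m); z points along the fingers, y is the direction in which the jaws open and shut (so a half turn about z gives the same grasp; the last joint's range is limited). The gripper opens to 85 mm and grips with 20 to 120 N. Pads are 22 mm wide; open, the fingers measure 114 mm over their backs; the gripper's body (76 mm by 85 mm) begins 54 mm behind the grasp point. The pads swing forward as they close: fully open they stand 13 mm farther back than shut.
Start: joints at [51.87, 5.964, 5.575, 89.605, 0, 77.527], TCP at [0.26, 0.541, 0.304] pointing down, gripper open.
Joint ranges: [-171.21, 171.21], [-48.23, 106.86], [-62.78, 66.21], [-105.2, 120.99], [-86.42, 89.51], [-180, 180]. Speed limits (degrees/s): [127.2, 127.2, 147.25, 180, 180, 180].

INTERFACE

Orientations are given as [roll, pitch, yaw] about the fixed x, y, z axes, in that order (R = Rz(yaw) Ry(pitch) Rx(roll)).
In Python, from plant import robot gives the robot as it stands. Calls block until the motion is done:
- robot.move_pose(position, orientation): joint-space move of the TCP to a pose.
- robot.line_to(position, vel=0.15, rotation=None, guard=None): straight line of the TCP; rotation=None keeps the orientation; vel is the mean speed in m/s. With guard (N) it stops when the force on the tool has changed by that much, and returns True; else False.
- robot.goto_joints(angles): joint-space move.
- robot.set_gripper(opening): finger opening in m; the grip force is fixed at half the most; returns when the fingers have stopped.
- robot.pause(seconds).
- robot.ik(position, orientation): joint angles nearest the present ones, or None.
- robot.observe(): the state.
- robot.grab_frame(name): name is "side" or "top" or "wrist"; returns the picture (480x640x3 uint8, blue, green, red); there is no depth.
- robot.get_calibration(name): a dict with "vertical_fov" (degrees; the focal length in pixels is half the picture's height over the tangent of half this angle, whatever the lens; pixels are square), "cx", "cy" (the principal point, pixels), "k1" (the pictures are not rectified: a ray, as slopes to the right and down, at radius r is drawn at 1 + k1 r^2 times it, then the intrinsics apply), "rvec" (rotation vector, rad) and "tvec" (3), from world to camera coordinates, as OpenCV has them. Camera axes: x right, y down, z forward; pixel columns grow to the right and rows downward; lengths in m; the calibration is good to about 2 mm. A picture is of the moment at which its call begins: read the wrist's pose just before it. get_calibration takes no time and is no camera call; for the wrist camera it gives the pose at the moment of the call.
A pose or a line that the arm cannot do raises robot.IKError and nothing moves.
- robot.job_done(): hands the job in, once; it reports no verdict.
The state is a dict: "time": time; "q": joint angles; "qvel": joint speeds; "joint_torque": joint torques, N m; "tool_pos": TCP position; "tcp_rot": TCP orientation; "ft_force": force on the tool from outside, world axes, zero at the start; "torque": the same for the moment, N m; "gripper_width": finger opening in m.
Only numpy, scipy, OpenCV 4.12 (cv2) and the standard library are available. Lean on these libraries where they do the work, as an engineer would, in place of code of your own. Each camera call takes 0.05 s, during which the arm holds its last target. There are 200 camera calls.

TASK

First press the raised end of the yellow spirit level down at its black rubber pad until it lies fully home on the little ash shelf, so that its bubble reads true. Then let go of it, turn the red levelling foot until the shelf is level, and press the spirit level fully home at its pad again: the bubble must rest between the two black lines, and you finish still holding the level pressed down, firmly but without forcing it. Leave the other things on the desk where they are.

Things in the scene. Friction and masses are not known exactly. Their poses are not given: they have to be found in the camera images.
- stand: Aluminium base plate of the levelling shelf, 120 (x) x 330 (y) x 10 mm, fixed to the desk. Origin: centre of its underside; z up. The pale ash shelf above it, 120 x 320 x 14 mm, top about 70 mm above the desk, is hinged at the base's +y end and carried by the red foot near its -y end. It is out of level by an unknown amount: the foot end starts too low.
- level_bar: Yellow spirit level, a bar 200 x 24 x 22 mm lying along the stand's y on the middle of the shelf. Origin: underside of its end at the shelf's hinge, where it pivots; y along it towards the hinge (the free end is at -y), z up. A spring lifts the free end about 11 mm at the pad; pressed home it stops hard on the shelf and springs up again when let go.
- level_pad (a point): Centre of the top of the black rubber pad (24 x 30 mm) on the spirit level's free end: the place to press, 182 mm from the pivot, at the start about 102 mm above the desk raised, 91 mm home, and 81 mm from the foot's axis. It takes 2.5 N to start it down and 3.5 N to hold it home; about 10 N is a firm press, beyond 45 N is forcing it. Axes as the level.
- vial_mid (a point): Middle of the green vial window (72 x 14 mm) on top of the spirit level, 102 mm from the pad towards the hinge. A whitish bubble 16 mm long moves in it along the level; two black lines 25 mm apart stand evenly about the middle.
- level (a joint): How far the spirit level is pressed, rad: 0 raised by its spring, 0.06 fully home, flat on the shelf. It springs up again when let go.
- bubble (a joint): Place of the bubble's centre from the vial's middle, m, positive towards the foot, within +-0.026; between the lines: within 0.0035. It goes to the higher end, 0.9 m per rad of slope, and settles in about 2.5 s. It tells the shelf's slope only while the level is fully home (then -0.008 to -0.017 at the start); with the level raised it stands towards the foot.
- foot_grip (a point): On the axis of the red levelling foot's knob, 10 mm below the top of its grip bar, about 90 mm above the desk at the start. The bar is 44 mm long, 12 mm thick and stands 24 mm high on a disc 46 mm across, 11 mm above the shelf; this point lies 14 mm above the disc. Site axes: x along the bar, y across it (pinch there from above), z up along the axis of turning.
- foot (a joint): Turning of the levelling foot, rad, 0 at the start, positive anticlockwise from above, range -1.5 to 4.5. It stays where it is left (friction 0.08 N m). Each rad anticlockwise raises the foot end, knob and all, 2.75 mm, and moves the bubble 9 mm towards the foot (level home); about 0.9 to 1.9 rad is needed.
- clamp: Aluminium bar clamp lying flat, about 210 x 80 x 20 mm. Bystander. Origin: on its underside under the bar.
- jar: Small shut glass jar, 56 mm across, 70 mm tall. Bystander. Origin: centre of its underside.
- pin_vise: Steel and brass pin vise lying on the desk, about 125 mm long, 15 mm thick. Bystander. Origin: on its underside near the middle.
- driver: Screwdriver lying on the desk, 170 mm long. Bystander. Origin: on its underside near the middle.
- pen_cup: Blue ceramic cup, 72 mm across, 90 mm tall. Bystander. Origin: centre of its underside.

How it is judged:
By the outcome, as a careful person would: the job done as asked, in the order asked, and still so for the second after the job is handed in, while the arm keeps its last pose, push and grip.
It also fails if it takes over 72 s, if anything falls off the work surface, if the arm or the gripper's body presses on something with over 40 N, if the wrist force passes 120 N, or if a joint passes its speed limit or range.

## Working session

There is one attempt and no reset: what is moved stays moved. The work goes in short steps, each a Python script; the robot and the scene stay as the last script left them, time stands still between calls to the robot, and variables do not carry over. Pictures are saved under pics/ and viewed, about 8 in all and at most 12, crops included, and the job is handed in when it is done.

```bash
mkdir -p pics; ls; python3 - <<'E'
from plant import robot
import cv2,numpy as np
a=robot.grab_frame("top");b=robot.grab_frame("side")
cv2.imwrite("pics/top0.png",a);cv2.imwrite("pics/side0.png",b)
for n in("top","side","wrist"):print(n,robot.get_calibration(n))
o=robot.observe();print(o)
E
```

```text
pics
top {'vertical_fov': 54.18525070264147, 'cx': 315.91285419973127, 'cy': 235.49020669840417, 'k1': -0.07342287817845713, 'rvec': array([ 2.16795824, -2.11571334,  0.22711567]), 'tvec': array([-0.00703597,  0.59875331,  1.13732275])}
side {'vertical_fov': 45.21297922581848, 'cx': 316.3995441127971, 'cy': 238.9994385400891, 'k1': -0.09475690780501692, 'rvec': array([ 2.13357069, -0.01877175,  0.00916014]), 'tvec': array([-0.56113505,  0.12338624,  1.56539711])}
wrist {'vertical_fov': 66.8822069314057, 'cx': 321.37789065538186, 'cy': 240.6745595247979, 'k1': -0.05197388595595447, 'rvec': array([-2.41185901, -1.5169492 , -0.2530023 ]), 'tvec': array([-0.60004333, -0.04197452,  0.38142655])}
{'time': 0.1, 'q': array([5.18708053e+01, 5.99641603e+00, 5.53093270e+00, 8.96050228e+01,
       1.18474879e-03, 7.75259066e+01]), 'qvel': array([-0.1070969 , -0.12601911,  0.13334942, -0.00953607, -0.04337984,
        0.09127589]), 'joint_torque': array([ 7.37635157e-03, -5.58212507e+01,  5.04714453e+01,  1.32023235e-02,
       -2.60052857e-04, -2.03820355e-05]), 'tool_pos': array([0.25962849, 0.540677  , 0.30318198]), 'tcp_rot': array([-1.79931414e+02, -1.63859649e-02,  1.54344888e+02]), 'ft_force': array([ 0.07863488,  0.19387214, -0.48746661]), 'torque': array([ 0.02173253,  0.00868542, -0.03187735]), 'gripper_width': 0.08515419512836034}
```

View pics/top0.png

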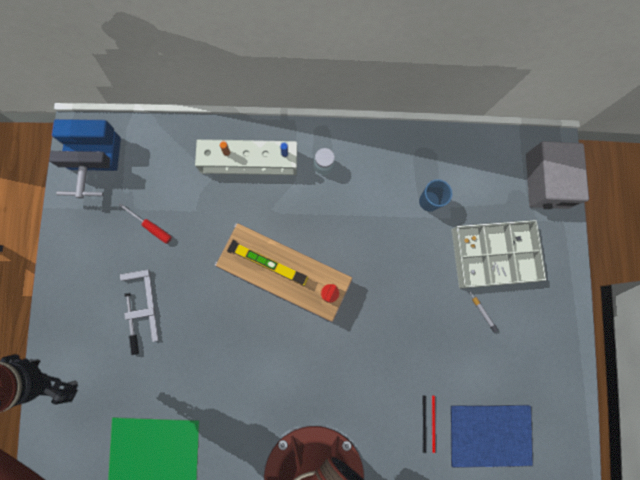

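View pics/side0.png

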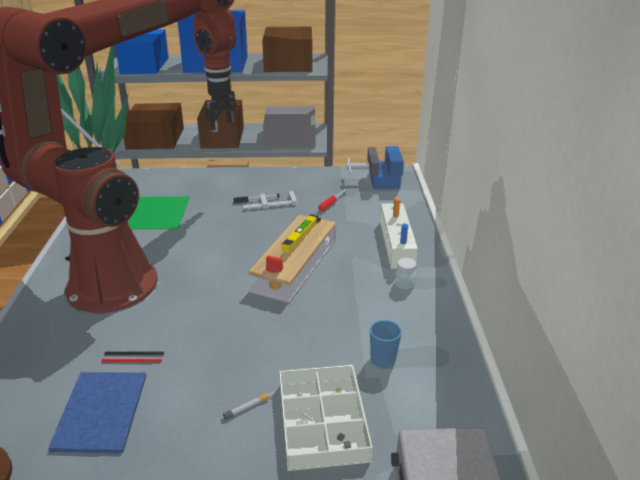

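The top view shows the shelf at (283,272), with the pad near (301,279), the vial near (262,260) and the red knob near (330,292). The side view agrees: knob at (274,264), level at (300,232). Next I'll take rough positions, then a close look with the wrist camera.

```bash
cat > h.py <<'E'
from plant import robot
import cv2,numpy as np
from scipy.spatial.transform import Rotation as Ro
def K(c):
    f=240/np.tan(np.radians(c["vertical_fov"]/2)); return np.array([[f,0,c["cx"]],[0,f,c["cy"]],[0,0,1]])
def ray(c,uv):
    p=cv2.undistortPoints(np.array([[uv]],float),K(c),np.array([c["k1"],0,0,0.]))[0,0]
    # note: model draws ideal ray at (1+k1 r^2), same as OpenCV k1
    R=cv2.Rodrigues(c["rvec"])[0]; return -R.T@c["tvec"], R.T@np.array([p[0],p[1],1])
def onz(c,uv,z):
    o,d=ray(c,uv); return o+d*(z-o[2])/d[2]
def proj(c,P):
    return cv2.projectPoints(np.array([P],float),c["rvec"],c["tvec"],K(c),np.array([c["k1"],0,0,0.]))[0].reshape(-1,2)
def cent(mask,near=None,rad=1e9):
    n,l,s,ct=cv2.connectedComponentsWithStats(mask.astype(np.uint8))
    return sorted([(int(s[i,4]),ct[i],l==i) for i in range(1,n) if s[i,4]>15 and (near is None or np.hypot(*(ct[i]-near))<rad)],key=lambda t:-t[0])
def red(im):
    h=cv2.cvtColor(im,cv2.COLOR_BGR2HSV); return ((h[...,0]<6)|(h[...,0]>174))&(h[...,1]>150)&(h[...,2]>90)
E
python3 - <<'E'
from h import *
a=cv2.imread("pics/top0.png");c=robot.get_calibration("top")
A,ct,m=cent(red(a),(330,292),15)[0]; F=onz(c,ct,.09);print(A,ct,"foot",F)
h=cv2.cvtColor(a,cv2.COLOR_BGR2HSV); y=(abs(h[...,0].astype(int)-28)<6)&(h[...,1]>180)&(h[...,2]>120)
for A,ct,m in cent(y,(265,262),60): print(A,ct,onz(c,ct,.095))
P=onz(c,(301,279),.102);V=onz(c,(262,260.5),.096)
print("pad",P,"vial",V,np.linalg.norm(P[:2]-F[:2]),np.linalg.norm(P-V))
w=robot.get_calibration("wrist");R=cv2.Rodrigues(w["rvec"])[0];o=robot.observe()
T=Ro.from_euler("xyz",o["tcp_rot"],degrees=True).as_matrix()
print("cam in tool",T.T@(-R.T@w["tvec"]-o["tool_pos"]),"\n",T.T@R.T)
E
```

```text
251 [329.63346614 292.68525896] foot [ 0.45289324 -0.02742968  0.09      ]
195 [284.27179487 270.73846154] [0.5027499  0.08334498 0.095     ]
108 [241.41666667 250.36111111] [0.54962005 0.18888209 0.095     ]
pad [0.48321136 0.04247724 0.102     ] vial [0.52607235 0.13789708 0.096     ] 0.0761982001669049 0.10477600071054187
cam in tool [ 0.08440821  0.00054266 -0.07053027] 
 [[-3.07007711e-04 -9.45308857e-01 -3.26176442e-01]
 [ 9.99999911e-01 -3.84238142e-04  1.72348545e-04]
 [-2.88252035e-04 -3.26176360e-01  9.45308891e-01]]
```

```bash
python3 - <<'E'
from h import *
robot.move_pose([.475,.025,.30],[180,0,66])
c=robot.get_calibration("wrist");im=robot.grab_frame("wrist");cv2.imwrite("pics/w1.png",im)
np.save("c1.npy",c,allow_pickle=True)
o=robot.observe();print(o["time"],o["q"],o["tool_pos"],o["tcp_rot"],o["ft_force"])
E
```

```text
2.1667 [-1.27161289e+01 -1.59193524e+01 -1.55592754e+01  9.03636013e+01
  5.73905901e-03  1.01194293e+02] [0.47502602 0.02569011 0.3000305 ] [-1.79995429e+02 -4.94568295e-03  6.60895781e+01] [0.48446602 0.94112356 0.19314866]
```

View pics/w1.png

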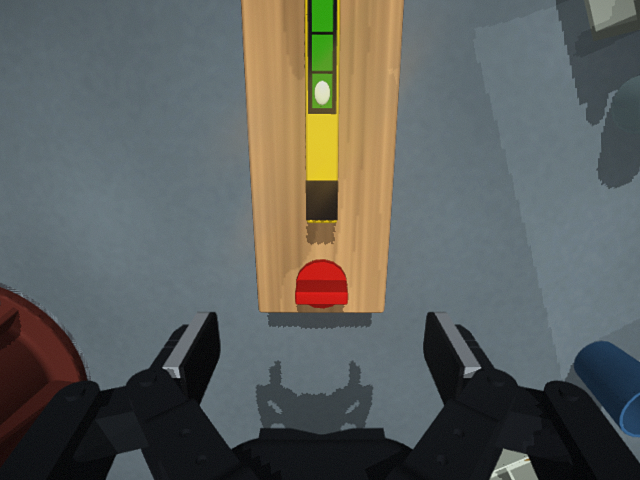

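The pad spans u 306–337, v 181–219, so its centre is (322,200). The knob's bar lies across the level, its dark side at v 280–292 and its bright top at about (322,299). The bubble at (322,92) stands at the foot end while the level is raised.

```bash
python3 - <<'E'
from h import *
c=np.load("c1.npy",allow_pickle=True).item();im=cv2.imread("pics/w1.png")
h=cv2.cvtColor(im,cv2.COLOR_BGR2HSV)
A,ct,m=cent(red(im),(322,285),25)[0]
for v in range(258,312,4): print(v,im[v,322],np.where(m[v])[0][[0,-1]] if m[v].any() else None)
dark=(h[...,2]<85); 
for A,d,mm in cent(dark,(322,200),15): 
    v,u=np.where(mm);print(A,d,u.min(),u.max(),v.min(),v.max())
P=onz(c,(321.7,200),.102);F=onz(c,(322,299),.100)
print(P,F,np.linalg.norm((P-F)[:2]))
for u in((296,299),(348,299)):print(onz(c,u,.1))
a=onz(c,(322,200),.102);b=onz(c,(321.5,40),.096)
print("axis yaw",np.degrees(np.arctan2(*(b-a)[1::-1])),np.degrees(np.arctan2(*(P-F)[1::-1])))
E
```

```text
258 [108 166 207] None
262 [ 22  29 195] [310 333]
266 [ 23  33 202] [304 338]
270 [ 22  31 198] [300 341]
274 [ 24  31 199] [298 344]
278 [ 22  28 200] [297 345]
282 [ 19  25 143] [296 345]
286 [ 18  27 149] [296 346]
290 [ 19  25 149] [296 346]
294 [ 28  34 210] [295 347]
298 [ 22  30 200] [295 347]
302 [ 23  28 196] [296 347]
306 [ 17  20 128] [312 331]
310 [ 66 102 131] None
1210 [321.08512397 200.02727273] 306 337 181 219
[0.48498306 0.04809035 0.102     ] [ 0.45095289 -0.02926993  0.1       ] 0.08451429351008367
[ 0.43112327 -0.02046815  0.1       ]
[ 0.47077547 -0.03810053  0.1       ]
axis yaw 66.2632562655849 66.25569488824249
```

```bash
python3 - <<'E'
from h import *
P=[.484,.046]
robot.set_gripper(0)
robot.move_pose([*P,.20],[180,0,66.2])
f0=robot.observe()["ft_force"]
g=robot.line_to([*P,.150],vel=.02,guard=9)
o=robot.observe();print(g,o["time"],o["tool_pos"],o["ft_force"]-f0)
robot.pause(3.0)
o=robot.observe();print(o["time"],o["tool_pos"],o["ft_force"]-f0)
c=robot.get_calibration("wrist");np.save("c2.npy",c,allow_pickle=True)
im=robot.grab_frame("wrist");cv2.imwrite("pics/w2.png",im)
E
```

```text
True 5.0917 [0.48450596 0.0455639  0.16435087] [-0.27222544 -0.57441237  7.66837247]
8.0917 [0.48441868 0.04559391 0.16438922] [-0.14969065  0.18314373  6.82106282]
```

View pics/w2.png

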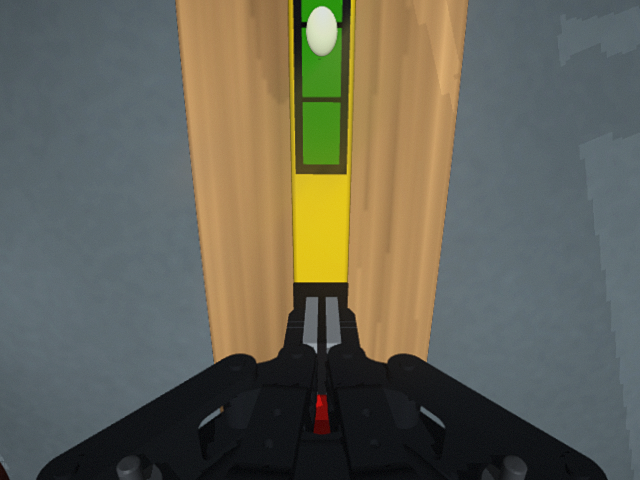

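The level is home (tip at z 91 mm). The lines sit at v≈24 and 99, with the bubble at (321,31) near the hinge-side line. I'll press a little firmer, measure the bubble, then release and grip the foot.

```bash
cat >> h.py <<'E'
def bubble(im,c,z):
    """bubble centre from mid of lines (m, + toward foot), using vial column in wrist picture"""
    h=cv2.cvtColor(im,cv2.COLOR_BGR2HSV)
    g=cent((abs(h[...,0].astype(int)-60)<12)&(h[...,1]>120)&(h[...,2]>60))
    w=cent((h[...,1]<60)&(h[...,2]>170),(321,60),90)[0]
    u0=np.where(w[2])[1]; ul=int(u0.min())-6
    col=im[:,ul-1:ul+2,1].mean(1); return w,col,ul
E
python3 - <<'E'
from h import *
o=robot.observe();p=o["tool_pos"];f=o["ft_force"][2]
robot.line_to([p[0],p[1],p[2]-.001],vel=.01,guard=5);robot.pause(.4)
o=robot.observe();print(o["time"],o["tool_pos"],o["ft_force"][2])
c=robot.get_calibration("wrist");im=robot.grab_frame("wrist");cv2.imwrite("pics/w3.png",im)
w,col,ul=bubble(im,c,.092);print(w[:2],ul);print(col[:180:3].astype(int))
v=np.where(w[2])[0];print(v.min(),v.max())
for vv in(v.min(),v.max(),w[1][1],24,99,170):print(vv,onz(c,(321,vv),.092),)
E
```

```text
8.7917 [0.48483981 0.04547207 0.16433668] 9.738095460669033
(1161, array([320.18776916,  29.57450474])) 299
[ 58  51  52  53  54  55  56  40  16  27  45  47  44  36  39  40  40  42
  43  38  41  41  43  46  49  47  50  53  55  56  59  59  61  59  59  59
  59  58  58  60  60  61  62  60  61  61  62  62  64  63  64  64  65  67
  66  68  68  70 135 191]
6 53
6 [0.53337453 0.15653183 0.092     ]
53 [0.5272784  0.14274135 0.092     ]
29.574504737295435 [0.53035616 0.14970367 0.092     ]
24 [0.53107672 0.15133372 0.092     ]
99 [0.52097335 0.12847893 0.092     ]
170 [0.51041471 0.10459592 0.092     ]
```

```bash
python3 - <<'E'
from h import *
robot.line_to([.4845,.0455,.215],vel=.12)
robot.set_gripper(.05)
robot.move_pose([.4513,-.028,.215],[180,0,156.2]);robot.pause(.2)
o=robot.observe();print(o["time"],o["q"],o["tool_pos"],o["tcp_rot"],o["ft_force"],o["gripper_width"])
c=robot.get_calibration("wrist");np.save("c4.npy",c,allow_pickle=True);im=robot.grab_frame("wrist");cv2.imwrite("pics/w4.png",im)
for A,ct,m in cent(red(im))[:3]:
    v,u=np.where(m);print(A,ct,u.min(),u.max(),v.min(),v.max())
E
```

```text
11.7 [-2.01915414e+01 -2.05704712e+01 -2.81513295e+01  8.24206958e+01
  1.36173512e-03  3.61668651e+00] [ 0.45133498 -0.02789122  0.2149851 ] [ 1.79998739e+02 -1.63691591e-03  1.56191772e+02] [ 0.65738788  0.87195458 -0.51230795] 0.05002910819386759
4438 [321.47769265 261.0328977 ] 285 358 222 310
```

View pics/w4.png

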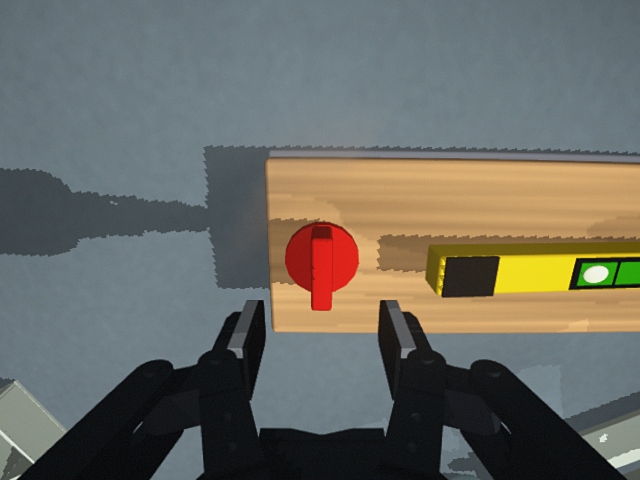

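The bar is at u≈321, centred between the jaws (263 and 380). Its top face runs v 240–310.

```bash
python3 - <<'E'
from h import *
c=np.load("c4.npy",allow_pickle=True).item()
a,b=onz(c,(321,239),.1),onz(c,(321,310),.1);print(a,b,np.linalg.norm(a-b),(a+b)/2)
F=((a+b)/2)[:2]; X=np.array([np.cos(np.radians(156.2)),np.sin(np.radians(156.2))])
p=np.array([.4513,-.028]); p=p+X*np.clip((F-p)@X,-.004,.004);print("use",p)
robot.move_pose([*p,.18],[180,0,156.2])
g=robot.line_to([*p,.152],vel=.05,guard=6)
o=robot.observe();print(g,o["tool_pos"],o["ft_force"])
robot.set_gripper(0.0)
o=robot.observe();print(o["time"],o["gripper_width"],o["ft_force"],o["torque"])
np.save("foot.npy",p)
E
```

```text
[ 0.43194128 -0.01892463  0.1       ] [ 0.47166454 -0.03648137  0.1       ] 0.04343013540173139 [ 0.45180291 -0.027703    0.1       ]
use [ 0.45161135 -0.02813732]
False [ 0.45162707 -0.02813844  0.15207043] [-0.24678532 -0.13453976  0.45374801]
13.1583 0.01071929835460351 [-0.04653906  0.7534484   2.36741785] [ 0.19637245 -0.15848238 -0.11148968]
```

```bash
python3 - <<'E'
from h import *
p=np.load("foot.npy");th=1.19;n=4
for i in range(1,n+1):
    a=th*i/n
    robot.line_to([*p,.152+.00275*a],vel=.001,rotation=[180,0,156.2+np.degrees(a)])
    o=robot.observe();print(round(o["time"],2),o["tcp_rot"][2],o["tool_pos"][2],o["ft_force"],o["torque"][2],o["gripper_width"])
robot.set_gripper(.05)
a=robot.observe();print(a["time"],a["ft_force"])
z=.152+.00275*th
robot.line_to([*p,.215],vel=.15);robot.pause(.1)
c=robot.get_calibration("wrist");im=robot.grab_frame("wrist");cv2.imwrite("pics/w5.png",im)
print(robot.observe()["time"],robot.observe()["q"])
E
```

```text
13.61 173.08557934386408 0.15318925026175517 [1.08156835 3.20956948 4.86853976] 0.08087999295483744 0.010891584915533173
14.06 -169.81680437231907 0.15399105821935433 [2.23196889 3.72149221 4.80818662] 0.026945501003610237 0.01106595555022191
14.51 -152.7610411298765 0.1548128391412178 [2.93859056 5.97421324 4.48185609] -0.005291488837511273 0.010779890519258845
14.96 -135.7056038348384 0.1556031091918612 [2.84108466 7.29531856 5.29821966] 0.06681506973295222 0.01074270578693203
15.4167 [ 1.09917092 -0.01823321  0.05009817]
16.1167 [-2.02092415e+01 -2.04740226e+01 -2.82123735e+01  8.23764624e+01
 -4.18673432e-03 -6.45891014e+01]
```

View pics/w5.png

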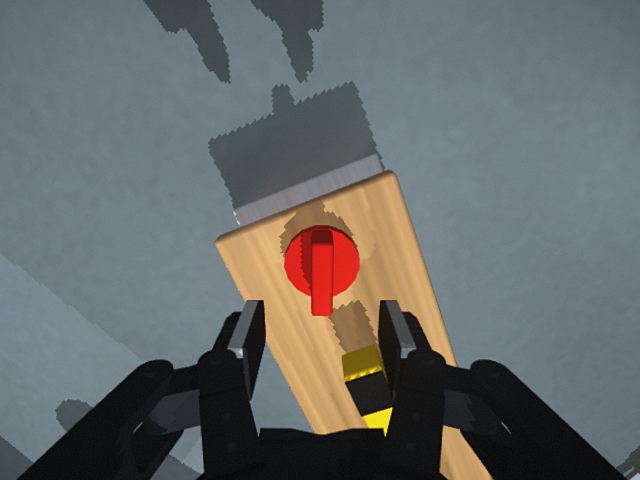

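The bar turned fully with the jaws (still vertical at u≈321). Next I'll press the pad again and read the bubble.

```bash
python3 - <<'E'
from h import *
P=[.484,.046]
robot.set_gripper(0)
robot.move_pose([*P,.205],[180,0,66.2]);robot.pause(.2)
f0=robot.observe()["ft_force"][2]
g=robot.line_to([*P,.152],vel=.02,guard=9)
o=robot.observe();print(g,o["time"],o["tool_pos"],o["ft_force"][2]-f0)
p=o["tool_pos"]
robot.line_to([p[0],p[1],p[2]-.001],vel=.01,guard=5)
robot.pause(3.5)
o=robot.observe();print(o["time"],o["tool_pos"],o["ft_force"][2]-f0,o["ft_force"])
c=robot.get_calibration("wrist");np.save("c6.npy",c,allow_pickle=True)
im=robot.grab_frame("wrist");cv2.imwrite("pics/w6.png",im)
w,col,ul=bubble(im,c,.094);print(w[:2])
v=np.where(w[2])[0];print(v.min(),v.max())
E
```

```text
True 21.1167 [0.48449794 0.04556406 0.166652  ] 9.031718617570592
24.8667 [0.48489055 0.04548242 0.16658454] 9.083420377336022 [-2.91280517 -1.69686871  9.11114087]
(1072, array([319.8488806,  61.2136194]))
39 84
```

View pics/w6.png

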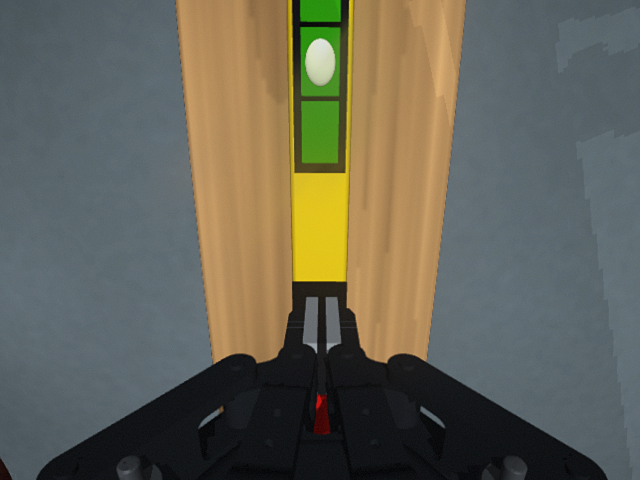

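The lines are at v≈24 and 98 (midpoint 61) and the bubble is at v=61.2, so it is centred. The level is held home with 9 N.

```bash
python3 - <<'E'
from h import *
o=robot.observe();print(o["time"],o["tool_pos"],o["ft_force"])
robot.job_done()
E
```

```text
24.9167 [0.48490383 0.04545062 0.16657215] [-2.42114825 -1.55117944  8.69125726]
the job is handed in; nothing more can be done
```

I pressed the level home, let it go, levelled the shelf with the red foot, and handed in with the level pressed home again and the bubble centred.

- **First press:** the level stopped home at 9.7 N. The bubble read about -10.7 mm, meaning towards the hinge.
- **Foot:** I let go of the level and turned the foot 1.19 rad anticlockwise. The wrist camera showed the grip bar had turned with the jaws, with no slip.
- **Second press:** the hand went down at the pad to a hard stop. It stood 2.2 mm higher than on the first press, as expected after raising the foot end.
- **Last checks:** after settling, the bubble was within about 0.1 mm of midway between the lines. The pressing force was 8.7 N and steady, with about 2.9 N sideways. The robot's clock read 24.9 s.

No check failed. One measurement was off: the pad-to-foot distance first came out as 76 mm, then 84.5 mm, against the 81 mm given. A closer look showed the bar centred between the jaws before I gripped it. I moved nothing else on the desk, but I took no final overview picture to confirm that.

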